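# Tip the tube down and set it against the flip stop

### The arm

A 6-joint arm with a two-finger parallel gripper is mounted at the origin on the work surface; the furniture and walls round the work are solid. World frame = base frame: x ahead of the robot, y to its left, z up, the work surface at z = 0. Lengths are in mm, angles in rad, forces in N, time in s.
With the tool pointing down it reaches from about 250 to 775 mm from the base axis. Payload 8.9 kg.
Tool frame: the origin (TCP) lies at the very end of the fingers, on their centre line; the grasp point (between the pads) lies 19 mm behind it; z points along the fingers, y is the line along which they close (so a half turn about z gives the same grasp; the last joint's range is limited). The gripper opens to 85 mm and grips with 20 to 120 N. Pads are 22 mm wide; open, the fingers measure 114 mm over their backs; the gripper's body (76 mm by 85 mm) begins 54 mm behind the grasp point. The pads swing forward as they close: fully open they stand 13 mm farther back than shut.
Start: joints at [1.035, 0.291, -0.153, 1.127, 0, 1.431], TCP at [202.89, 484.21, 231.305] pointing down, gripper open.
Joint ranges: [-2.52, 2.52], [-0.91, 1.74], [-1.3, 1.37], [-1.96, 2.02], [-1.52, 1.47], [-3.14, 3.14]. Speed limits (rad/s): [2.22, 2.22, 2.79, 3.14, 3.14, 3.14].

### API

Orientations are given as a unit quaternion [x, y, z, w].
In Python, from workcell import sensors, eyes, r, nets gives the robot as it stands.
- The arm moves only by the tool carry_out, never from a script. Its argument "moves" is a list of rows, each a list of 6 numbers: the shift along the tool's x, y, z normalised to -1 to 1, where 1 is 3 cm, then the turn, a rotation vector about the tool's x, y, z normalised to -1 to 1, where 1 is 6 degrees. In form: [[tx, ty, tz, rx, ry, rz], ...]. A call has 1 to 12 rows; each row shifts and turns the commanded pose from where the row before left it, along the tool's axes as they then stand; what a row does not reach is not made up. A row lasts 1/12 s, in which the tool goes at most 41.7 mm and 7.16 degrees, less where a joint would pass 70% of its speed; a pose out of reach is approached as far as the arm can. A call with a number of a shift or a turn outside -1 to 1 is refused whole. A call with a gripper value outside its range is refused whole. "claw" is the opening, from 0 (shut) to 1 (fully open), set as the call begins (left out, the last holds). The fingers move at their own pace and stop on an object; the grip force is fixed at half the most. Time passes only in rows, so rows that do not move let the fingers close. It gives the time, the measured TCP pose, the force, the opening and the grip force at its end, in the units of the state.
- sensors.state(): the state, without advancing time (a new reading comes with each control period).
- eyes.snapshot(name): name is "scene" or "top" or "wrist"; returns (picture, depth): 384x512x3 uint8, red, green, blue; 384x512 float32, mm along the optical axis (not along the pixel's ray), 0 where there is no reading.
- eyes.camera_info(name): a dict with "intrinsics" (3x3 intrinsics, pixels), "rvec" (rotation vector, rad) and "tvec" (3), from world to camera coordinates, as OpenCV has them; the wrist camera has in their place "hand_eye" (4x4, takes a point from camera to tool coordinates, whose origin is the TCP and whose axes are the flange's). Camera axes: x right, y down, z forward; pixel columns grow to the right and rows downward; lengths in mm; the calibration is good to about 2 mm. The wrist camera is an equidistant fisheye: a pixel r from the principal point sees the ray r / f radians off the axis. A picture is of the moment at which its call begins: read the wrist's pose just before it. camera_info takes no time and is no camera call.
- r.job_done(): hands the job in; it is judged then, once.
Trained networks look in the newest picture that a camera, given by its name, has taken for a name from the list of things; names that differ only in an ending like _2 or _b are one class to them, and where a whole thing is asked for, a point or a joint stands for the part that bears it (a point fixed in the world has none). Each returns a list of dicts, best first, with "p" (0 to 1); they miss things now and then, are a little off and sometimes report something else, mostly with a low value. They report only what shows in the picture. A call takes as long as a camera call. They do not tell look-alikes from the thing itself.
- nets.spot_in(camera, query): "xyz" ([x, y, z] in mm, in world coordinates, good to about 4 mm: the middle of the surface that is visible of it).
- nets.tip_of(camera, query): "xyz" ([x, y, z] in mm, in world coordinates, good to about 4 mm: a listed point, or the origin of a listed thing).
The state is a dict: "t": time; "joint_positions": joint angles; "qd": joint speeds; "joint_torque": joint torques, N m; "ee_pos": TCP position; "ee_rot": TCP orientation; "ft_force": force on the tool from outside, world axes, zero at the start; "wrist_torque": the same for the moment, N m; "finger_gap": finger opening in mm; "gripper_force": force on a finger pad.
Only numpy, scipy, OpenCV 4.12 (cv2) and the standard library are available. Lean on these libraries where they do the work, as an engineer would, in place of code of your own. Each camera call takes 0.05 s, during which the arm holds its last target. There are 200 camera calls.

### The job

Set the square tube offcut up in the stop fence, ready for clamping: tip it over so that it lies along the fence on the bed, flip the raised stop arm forward over the top so that it hangs down in front of the fence, and push the tube along until its end is hard up against the lowered arm with its side flush to the fence. Do all of it by pushing with the fingers: nothing may be picked up, and the other things on the bench stay where they are.

Things in the scene. Friction and masses are not known exactly. Their poses are not given: they have to be found in the camera images.
- stop_fence: Fixed stop fence: steel bed plate 14 mm thick with an aluminium fence 36 mm high above the bed. Origin at bench level below the middle of the fence's front face. x points across, to the back: bed from x -74 to +48 mm, fence 0 to +34 mm; y along the fence, to the robot's left: -150 to +150 mm; z up. The work lies on the bed in front of the fence (negative x).
- stop_face (a point): On the fence's front face, level with the bed's top (14 mm above the bench), where the end of a tube must come: the right-hand face (toward -y) of the lowered stop arm. Axes as the stop fence's. The arm is 10 mm thick (y 0 to +10 mm); its hinge axis runs along y at x -11, z +45 mm. Lowered, it covers x -20 to -2 mm, z +2 to +54 mm.
- stop_carriage: Painted grey carriage of the flip stop, 38 mm long, locked on the left half of the fence; origin and axes as stop_face. Its two ears hold the arm's hinge and end 36 mm above the bed, so a lying tube (30 mm) passes below them. Its block behind the arm (x +7 to +40 mm) is 50 mm high above the bed; a round locking knob is on the back (to x +62 mm, 39 mm high above the bed).
- flip_arm (a joint): Angle of the steel stop arm about its hinge: 0 = hanging straight down in front of the fence (lowered, its lower limit); it grows as the arm swings forward (toward the robot) and up; 3.14 = straight up; 3.75 = its upper limit, where it is parked, leaning 35 degrees back over the fence. It turns freely and falls by its own weight (100 g) once it is past straight up, either way.
- flip_arm_tip (a point): Middle of the free end of the stop arm, 43 mm from the hinge axis. The arm is a bar 18 mm wide with round ends. Parked, this point is about 80 mm above the bed and 14 mm behind the fence's front face.
- square_tube: The work: a plain steel square tube offcut, 30 x 90 x 30 mm (x, y, z of its own frame), walls about 2 mm, 0.2 kg, open ends. Its own y axis is its length. Origin: middle of one of its long faces (the underside at z = 0). It starts standing on end on the right half of the bed, in front of the fence, sides about parallel to the fence. It is the only square tube.
- tube_middle (a point): Centre of the square tube; axes as the tube's. 45 mm above the bed while it stands, 15 mm when it lies.
- tube_end_a (a point): Centre of one open end of the square tube (+y end of its own frame).
- tube_end_b (a point): Centre of the other open end of the square tube (-y end of its own frame).
- try_square: Bystander: engineer's square, 110 x 167 x 14 mm, lying flat on the bench in front of the stop fence; origin under its middle. Not to be moved.
- angle_offcut: Bystander: angle iron offcut, 75 x 40 x 40 mm, on the bench in front of the stop fence; origin under its middle. Not to be moved.
- tin_cup: Bystander: tin cup, 72 mm wide, 102 mm high, standing on the bench to the right of the stop fence; origin under its middle. Not to be moved. Between it and the robot a fixed welding torch leans on a red-footed stand, about 0.2 m high, with its cable running low across the bench in front of the stop fence.
- bolt_1: Bystander: bolt standing on its head, 22 mm wide, 58 mm high, on the bench to the right of the stop fence; origin under its middle. Not to be moved.
Not all that is in view belongs to the job. Several things have the shape of the square_tube; the one meant has the colours described above.

How it is judged (in metres and radians):
At the end, for the whole second after the job is handed in: The stop arm hangs down (within 0.1 rad); the tube lies flat on the bed at rest, parallel to the fence (within 0.045 rad), its side within 2.5 mm of the fence and its end within 2.5 mm of the lowered arm (value of joint flip_arm below 0.1 rad and y of tube_middle in the frame of stop_face between -0.0475 and -0.042 m and x of tube_middle in the frame of stop_face between -0.0175 and -0.012 m and z of tube_middle in the frame of stop_face below 0.0175 m and angle between the y axis of tube_middle and the y axis of stop_fence, either way round below 0.045 rad and linear speed of square_tube below 0.01 m/s); the robot touches nothing.
It fails at once if the tube is lifted off the bed (both of its ends more than 35 mm above the bed) (height (world z) of each of tube_end_a, tube_end_b above 0.049 m).
It fails at once if a bystander is moved by more than 15 mm (distance of any of try_square, angle_offcut, tin_cup, bolt_1 from where it was at the start of the episode above 0.015 m).
It also fails if it takes over 61 s, if anything falls off the work surface, if the arm or the gripper's body presses on something with over 40 N, if the wrist force passes 120 N, or if a joint passes its speed limit or range.

## Working session

There is one attempt and no reset: what is moved stays moved. The work goes in short steps, Python scripts to look and compute and a tool call to move; the robot and the scene stay as the last step left them, time stands still between calls to the robot, and variables do not carry over. Pictures are saved under pics/ and viewed, at most 10 in all, crops included, and the job is handed in when it is done.

Besides the shell and the picture viewer there is one more tool, called after ">>>" as name(argument=value, ...) on one line, values as JSON. carry_out: Moves the arm, as the interface text tells. Its arguments: {"type":"object","properties":{"moves":{"type":"array"},"claw":{"type":"number"}},"required":["moves"]}

```bash
mkdir -p pics; ls
python3 - <<'E'
from workcell import sensors, eyes, r, nets
import cv2, numpy as np
s=sensors.state(); print(s['t'],s['ee_pos'],s['ee_rot'])
ims=[]
for c in ("scene","top"):
    p,d=eyes.snapshot(c); cv2.imwrite(f"pics/{c}0.png",cv2.resize(p[:,:,::-1],(800,600)))
    np.savez(f"{c}0.npz",p=p,d=d)
    for q in ("stop_face","stop_carriage","flip_arm_tip","square_tube","tube_middle","tube_end_a","tube_end_b","stop_fence"):
        for f in (nets.tip_of,nets.spot_in):
            if f is nets.spot_in and q not in("square_tube","stop_carriage"): continue
            try: print(c,f.__name__,q,[(np.round(x['xyz']).tolist(),round(x['p'],2)) for x in f(c,q)][:4])
            except Exception as e: print(c,q,e)
    print({k:np.round(v,3).tolist() if not isinstance(v,str) else v for k,v in eyes.camera_info(c).items()})
E
```

```text
pics
0.0 [202.68868356 483.82724156 230.72973898] [ 1.97131719e-01  9.80376795e-01 -6.19223970e-04 -2.02960089e-04]
scene call stop_face [([662.0, -34.0, 17.0], 0.5), ([612.0, -225.0, 99.0], 0.27), ([564.0, -444.0, -4.0], 0.15)]
scene call stop_carriage [([660.0, -31.0, 16.0], 0.79), ([616.0, -230.0, 61.0], 0.65)]
scene call stop_carriage []
scene call flip_arm_tip [([676.0, -26.0, 97.0], 0.61), ([664.0, -31.0, 14.0], 0.3)]
scene call square_tube [([721.0, -372.0, 47.0], 0.86), ([702.0, -504.0, 42.0], 0.86), ([616.0, -211.0, 58.0], 0.61), ([197.0, -340.0, 43.0], 0.54)]
scene call square_tube [([708.0, -506.0, 60.0], 0.91), ([706.0, -391.0, 61.0], 0.84), ([651.0, -340.0, 63.0], 0.72), ([616.0, -241.0, 78.0], 0.59)]
scene call tube_middle [([704.0, -486.0, 49.0], 0.63), ([188.0, -347.0, 49.0], 0.61), ([649.0, -328.0, 46.0], 0.58), ([705.0, -382.0, 44.0], 0.57)]
scene call tube_end_a [([712.0, -378.0, 89.0], 0.91), ([615.0, -225.0, 100.0], 0.82), ([708.0, -384.0, 1.0], 0.75), ([184.0, -348.0, 89.0], 0.71)]
scene call tube_end_b [([712.0, -378.0, 89.0], 0.91), ([615.0, -225.0, 100.0], 0.
[... 775 characters left out ...]
([694.0, -485.0, 59.0], 0.65)]
top call tube_middle [([708.0, -383.0, 42.0], 0.89), ([616.0, -226.0, 59.0], 0.79), ([646.0, -324.0, 46.0], 0.77), ([618.0, -211.0, 54.0], 0.69)]
top call tube_end_a [([706.0, -379.0, -3.0], 0.82), ([648.0, -327.0, -2.0], 0.73), ([616.0, -226.0, 13.0], 0.72), ([706.0, -487.0, 1.0], 0.69)]
top call tube_end_b [([706.0, -379.0, -3.0], 0.82), ([648.0, -327.0, -2.0], 0.73), ([616.0, -226.0, 13.0], 0.72), ([706.0, -487.0, 1.0], 0.69)]
top call stop_fence [([659.0, -118.0, 0.0], 0.57), ([666.0, -31.0, 14.0], 0.28)]
{'intrinsics': [[412.165, 0.0, 261.051], [0.0, 412.165, 189.019], [0.0, 0.0, 1.0]], 'rvec': [2.019, -2.192, 0.236], 'tvec': [-232.315, 481.083, 1038.066]}
```

View pics/scene0.png

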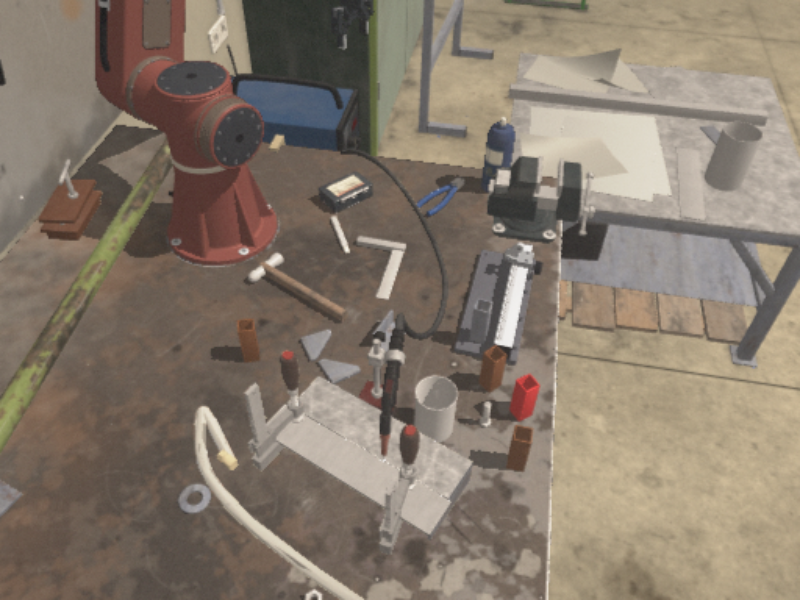

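View pics/top0.png

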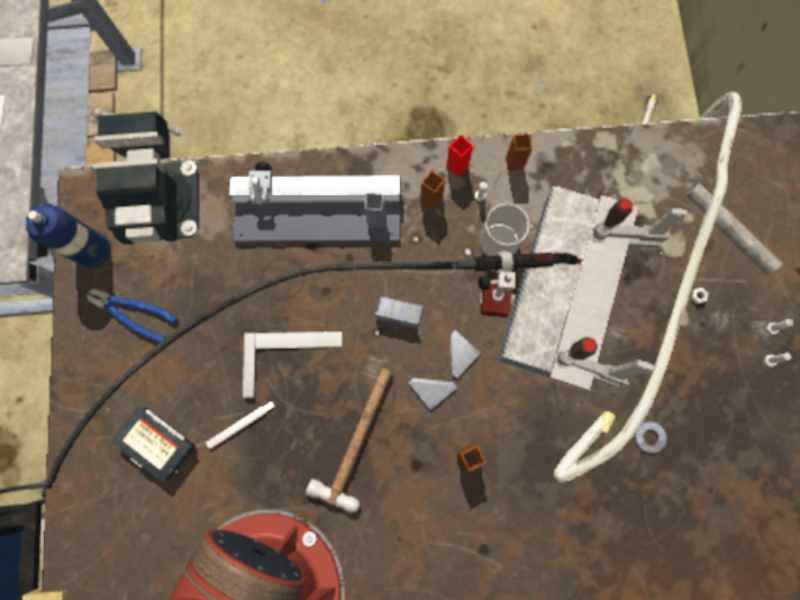

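The steel tube is the grey one standing on the bed: top view (374,203), scene view (481,318). The carriage is at top (260,185), with its arm leaning back. The orange/red tubes are look-alikes. Next I'll take accurate geometry from the depth.

```bash
cat > h.py <<'E'
from workcell import sensors, eyes, r, nets
import cv2, numpy as np
from scipy.spatial.transform import Rotation as R
def cloud(c,d):
    i=eyes.camera_info(c); K=np.array(i['intrinsics'],float)
    v,u=np.indices(d.shape); 
    P=np.stack([(u-K[0,2])/K[0,0]*d,(v-K[1,2])/K[1,1]*d,d],-1)
    Rm=R.from_rotvec(np.ravel(i['rvec'])).as_matrix()
    W=(P-np.ravel(i['tvec']))@Rm
    W[d==0]=np.nan
    return W
E
python3 - <<'E'
from h import *
for c in ("top","scene"):
    d=np.load(c+"0.npz")['d']; W=cloud(c,d); x,y,z=W[...,0],W[...,1],W[...,2]
    b=(x>560)&(x<740)&(y>-290)&(y<60)
    print(c,"bench z",np.nanmedian(z[(x>450)&(x<550)&(y>-300)&(y<0)]), "bed z",np.nanmedian(z[b&(x<600)&(y>-180)&(z>5)]))
    m=b&(z>42)&(z<58)&(y<-70)&((y<-245)|(y>-200)|(x>650))
    P=np.stack([x[m],y[m]],1); print("fence top n",m.sum(),np.median(z[m]),"y",np.percentile(P[:,1],[0.5,99.5]))
    # front edge / back edge per y-bin
    for f in(np.min,np.max):
        ys=np.arange(-260,-75,8); e=[(yy,f(P[abs(P[:,1]-yy)<4,0])) for yy in ys if (abs(P[:,1]-yy)<4).sum()>3]
        e=np.array(e); p=np.polyfit(e[:,0],e[:,1],1); print(" edge x at y=-118:",np.polyval(p,-118),"slope",p[0],"res",np.std(e[:,1]-np.polyval(p,e[:,0])))
    m=b&(z>8)&(z<20)&(x<650); print(" bed x",np.nanpercentile(x[m],[.5,99.5]),"y",np.nanpercentile(y[m],[.5,99.5]))
    m=b&(z>95)&(z<112)&(y<-180); P=np.stack([x[m],y[m]],1).astype(np.float32); print(" tube top",m.sum(),P.min(0),P.max(0),np.median(z[m]),cv2.minAreaRect(P))
    m=b&(z>25)&(z<100)&(y<-180)&(x<648);print(" tube all",np.nanmin(x[m]),np.nanmax(x[m]),np.nanmin(y[m]),np.nanmax(y[m]))
    m=b&(z>60)&(y>-80); Q=W[m]; print(" carriage hi",Q.min(0),Q.max(0))
    m=b&(z>75)&(y>-80); Q=W[m]; print(" arm hi",Q.min(0),Q.max(0),Q.mean(0),len(Q))
# cable
d=np.load("top0.npz")['d'];p=np.load("top0.npz")['p']; W=cloud("top",d); x,y,z=W[...,0],W[...,1],W[...,2]
m=(x>480)&(x<600)&(y>-330)&(y<60)&(p.max(-1)<50)&(z>3)
for yy in range(-320,60,30):
    k=m&(abs(y-yy)<8)
    if k.sum(): print(yy,np.round([np.median(x[k]),x[k].max(),z[k].max()]))
m=(z>60)&(x>400)&(x<760)&(y>-480)&(y<-270); 
for yy in range(-470,-270,20):
    k=m&(abs(y-yy)<10)
    if k.sum(): print('torch etc',yy,np.round([x[k].min(),x[k].max(),z[k].max()]))
print(eyes.camera_info("wrist"))
E
```

```text
top bench z 0.4306700798194873 bed z 13.646679938503691
fence top n 897 49.98575988741361 y [-273.4758109   -71.53275535]
 edge x at y=-118: 654.7338276484923 slope 0.060158574662253675 res 1.2937829719011704
 edge x at y=-118: 687.9237862315332 slope 0.05585409531503641 res 1.0184449359578902
 bed x [572.9008159  649.60502607] y [-268.62038851   29.25635665]
 tube top 65 [ 596.5186  -242.59576] [ 628.2733  -211.61954] 102.11541517800225 ((612.6908569335938, -227.2432098388672), (29.018932342529297, 31.275409698486328), 84.96248626708984)
 tube all 594.9466163150189 647.9284786806726 -271.9726564080536 -208.65476578658087
 carriage hi [642.70231034 -49.20140304  60.16618096] [701.50568161  -9.62773264  98.90653667]
 arm hi [651.39447679 -33.11308296  75.47329122] [676.65960148 -22.2841819   98.90653667] [663.55543142 -28.54299403  87.02009954] 53
scene bench z 0.31679138141792207 bed z 13.72601252816002
fence top n 538 50.184718323685274 y [-276.69393933  -71.85504896]
 edge x at y=-118: 659.1134508996952 slope 0.09793430309895168 res 4.730154216048012
 edge x at y=-118: 690.45115484
[... 1036 characters left out ...]
[436. 727. 173.]
torch etc -370 [448. 725. 176.]
torch etc -350 [467. 655. 180.]
torch etc -330 [474. 668. 171.]
torch etc -310 [490. 656. 107.]
torch etc -290 [499. 515.  79.]
{'intrinsics': array([[297.31863964,   0.        , 251.63715324],
       [  0.        , 297.31863964, 190.21987512],
       [  0.        ,   0.        ,   1.        ]]), 'hand_eye': array([[ 2.12907535e-04, -9.50843121e-01, -3.09672913e-01,
         7.98268376e+01],
       [ 9.99999964e-01,  2.52792146e-04, -8.86682212e-05,
        -8.96517810e-01],
       [ 1.62592449e-04, -3.09672883e-01,  9.50843141e-01,
        -1.41824609e+02],
       [ 0.00000000e+00,  0.00000000e+00,  0.00000000e+00,
         1.00000000e+00]])}
```

>>> carry_out(moves=[[-0.4,-0.9,0,0,0,-0.8],[-0.4,-0.9,0,0,0,-0.8],[-0.4,-0.9,0,0,0,-0.8],[-0.4,-0.9,0,0,0,-0.84],[-0.5,-1,0,0,0,0],[-0.5,-1,0,0,0,0],[-0.5,-1,0,0,0,0],[-0.5,-1,0,0,0,0],[-0.5,-1,0,0,0,0],[-0.5,-1,0,0,0,0],[-0.5,-1,0,0,0,0],[-0.5,-1,0,0,0,0]], claw=0)

```text
t: 2.1
ee_pos: [326.5, 119.8, 231.6]
ee_rot: [0.029, 1.0, 0.0, 0.0]
ft_force: [0.7, 0.3, -0.7]
finger_gap: -0.1
gripper_force: 0.0
```

```bash
cat >> h.py <<'E'
O=np.array([655.,-118.]); A=-0.057; EX=np.array([np.cos(A),np.sin(A)]); EY=np.array([-np.sin(A),np.cos(A)])
def F(w): d=np.asarray(w)[...,:2]-O; return np.stack([d@EX,d@EY],-1)
def st():
    s=sensors.state(); M=R.from_quat(s['ee_rot']).as_matrix()
    print("t",round(s['t'],2),"W",np.round(s['ee_pos'],1),"F",np.round(F(s['ee_pos']),1),"tool x'",np.round(M[:,0]@np.r_[EX,0],3),np.round(M[:,0]@np.r_[EY,0],3),"z",np.round(M[:,2],3),"f",np.round(s['ft_force'],1),"gap",round(s['finger_gap'],1))
    return s
E
python3 -c "
from h import *
st()"
```

```text
t 2.1 W [326.5 119.8 231.6] F [-341.5  218.7] tool x' -1.0 0.0 z [ 0.001  0.    -1.   ] f [ 0.7  0.3 -0.7] gap -0.1
```

>>> carry_out(moves=[[-1,-0.36,0,0,0,0],[-1,-0.36,0,0,0,0],[-1,-0.36,0,0,0,0],[-1,-0.36,0,0,0,0],[-1,-0.36,0,0,0,0],[-1,-0.36,0,0,0,0],[-1,-0.36,0,0,0,0],[-1,-0.36,0,0,0,0],[-1,-0.36,0,0,0,0],[-1,-0.36,0,0,0,0],[-1,-0.36,0,0,0,0],[-0.9,-0.36,0,0,0,0]])

```text
t: 3.1
ee_pos: [676.6, -29.4, 231.0]
ee_rot: [0.029, 1.0, -0.0, 0.0]
ft_force: [0.9, 0.6, 0.6]
finger_gap: 0.5
gripper_force: 0.0
```

>>> carry_out(moves=[[-0.1,0,0.8,0,0,0],[0,0,0.8,0,0,0],[0,0,0.8,0,0,0],[0,0,0.8,0,0,0],[0,0,0.8,0,0,0],[0,0,0,0,0,0],[0,0,0,0,0,0]])

```text
t: 3.68
ee_pos: [677.2, -28.6, 110.5]
ee_rot: [0.029, 1.0, 0.0, -0.001]
ft_force: [-0.4, 0.2, 0.2]
finger_gap: -0.1
gripper_force: 0.0
```

```bash
python3 -c "
from h import *
st()
p,d=eyes.snapshot('top'); cv2.imwrite('pics/top1.png',cv2.resize(p[70:170,110:290,::-1],(720,400)))
"
```

```text
t 3.68 W [677.2 -28.6 110.5] F [17.  90.5] tool x' -1.0 0.001 z [-0.003  0.    -1.   ] f [-0.4  0.2  0.2] gap -0.1
```

View pics/top1.png

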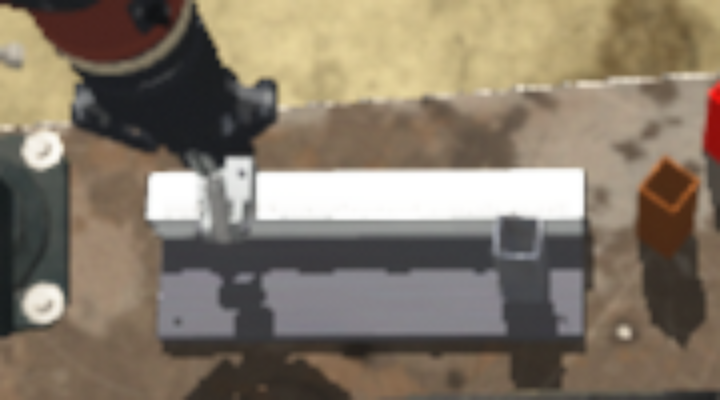

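The hand is above the arm tip (crop 215,160) and the arm is still leaning back. The tube stands at (520,240). I need to go 35 mm farther back before lowering.

>>> carry_out(moves=[[-0.6,-0.1,0,0,0,0],[-0.6,0,0,0,0,0],[0,0,0,0,0,0],[0,0,0.6,0,0,0],[0,0,0.5,0,0,0],[0,0,0,0,0,0],[0,0,0,0,0,0]])

```text
t: 4.32
ee_pos: [713.7, -33.8, 79.2]
ee_rot: [0.029, 1.0, -0.0, -0.0]
ft_force: [-0.2, 0.3, 0.0]
finger_gap: 0.3
gripper_force: 0.0
```

>>> carry_out(moves=[[0.5,0,0,0,0,0],[0.5,0,0,0,0,0],[0.25,0,0,0,0,0],[0.2,0,0,0,0,0],[0.2,0,0,0,0,0],[0.2,0,0,0,0,0],[0.2,0,0,0,0,0],[0.15,0,0,0,0,0],[0,0,0,0,0,0],[0,0,0,0,0,0],[0,0,0,0,0,0],[0,0,0,0,0,0]])

```text
t: 5.32
ee_pos: [648.3, -30.1, 78.2]
ee_rot: [0.029, 1.0, -0.0, 0.0]
ft_force: [0.0, 0.1, 0.5]
finger_gap: 0.0
gripper_force: 0.0
```

```bash
python3 -c "
from h import *
st()
p,d=eyes.snapshot('top')
print([(np.round(x['xyz']),x['p']) for x in nets.tip_of('top','flip_arm_tip')])
p,d=eyes.snapshot('scene'); print([(np.round(x['xyz']),x['p']) for x in nets.tip_of('scene','flip_arm_tip')])
cv2.imwrite('pics/s2.png',cv2.resize(p[140:240,280:400,::-1],(720,600)))
"
```

```text
t 5.32 W [648.3 -30.1  78.2] F [-11.7  87.4] tool x' -1.0 0.001 z [ 0. -0. -1.] f [0.  0.1 0.5] gap 0.0
[(array([654., -22.,  15.]), 0.55)]
[(array([653., -24.,  22.]), 0.43)]
```

View pics/s2.png

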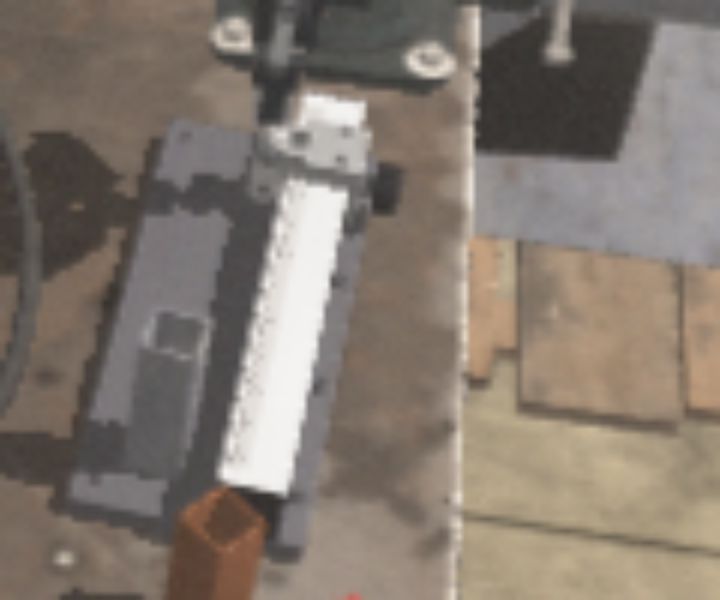

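The arm has swung over: its tip is now at about (654,-22,18), hanging in front of the fence. The tube still stands (crop 170,390). Next I'll go over and around to the tube's right side.

>>> carry_out(moves=[[0,0,-1,0,0,0],[0,0,-1,0,0,0],[0,0,-1,0,0,0],[0,0,-1,0,0,0],[0.2,-1,0,0,0,0],[0.2,-1,0,0,0,0],[0.2,-1,0,0,0,0],[0.2,-1,0,0,0,0],[0,-1,0,0,0,0],[0,-1,0,0,0,0],[0,-1,0,0,0,0],[0,-1,0,0,0,0]])

```text
t: 6.52
ee_pos: [610.0, -269.7, 198.4]
ee_rot: [0.029, 1.0, -0.0, 0.0]
ft_force: [1.1, 0.7, -0.2]
finger_gap: 0.4
gripper_force: 0.0
```

```bash
python3 -c "
from h import *
st()
p,d=eyes.snapshot('top')
print([(np.round(x['xyz']),x['p']) for x in nets.tip_of('top','tube_end_a')[:5]])
st()"
```

```text
t 6.52 W [ 610.  -269.7  198.4] F [ -36.3 -154.1] tool x' -1.0 0.0 z [ 0. -0. -1.] f [ 1.1  0.7 -0.2] gap 0.4
[(array([ 711., -383.,   93.]), 0.77), (array([ 650., -330.,   90.]), 0.76), (array([ 615., -226.,   13.]), 0.73), (array([ 185., -356.,   88.]), 0.71), (array([ 708., -486.,    0.]), 0.7)]
t 6.62 W [ 609.6 -272.7  197.9] F [ -36.5 -157.1] tool x' -1.0 0.005 z [-0.    -0.001 -1.   ] f [-0.4  0.9  0.5] gap -0.2
```

>>> carry_out(moves=[[0,0,0.9,0,0,0],[0,0,0.9,0,0,0],[0,0,0.9,0,0,0],[0,0,0.9,0,0,0],[0,0,0,0,0,0],[0,0.3,0,0,0,0],[0,0.2,0,0,0,0],[0,0.2,0,0,0,0],[0,0.2,0,0,0,0],[0,0.2,0,0,0,0],[0,0,0,0,0,0]])

```text
t: 7.53
ee_pos: [612.7, -234.0, 91.3]
ee_rot: [0.028, 1.0, -0.0, 0.001]
ft_force: [0.9, 0.3, 0.2]
finger_gap: 0.0
gripper_force: 0.0
```

```bash
cat >> h.py <<'E'
def tube(c='top',save=None):
    "tube points (in fence frame) above the bed in front of the fence"
    p,d=eyes.snapshot(c); W=cloud(c,d); f=F(W); z=W[...,2]
    m=(f[...,0]>-72)&(f[...,0]<-3)&(f[...,1]<80)&(f[...,1]>-135)&(z>22)&(z<112)
    Q=np.c_[f[m],z[m]]
    print(c,m.sum(),"min",np.round(np.percentile(Q,1,0),1),"max",np.round(np.percentile(Q,99,0),1),"rect",cv2.minAreaRect(Q[Q[:,2]>38,:2].astype(np.float32)))
    if save: cv2.imwrite(save,cv2.resize(p[140:240,280:400,::-1] if c=='scene' else p[70:170,110:290,::-1],(720,600) if c=='scene' else (720,400)))
    return Q
E
python3 -c "
from h import *
st(); tube('scene')"
```

```text
t 7.53 W [ 612.7 -234.    91.3] F [ -35.7 -118.2] tool x' -1.0 -0.001 z [ 0.001 -0.    -1.   ] f [0.9 0.3 0.2] gap 0.0
scene 236 min [ -48.8 -132.1   23.1] max [-15.6 -75.1 111.3] rect ((-32.245460510253906, -101.41368103027344), (62.84455108642578, 30.221033096313477), 82.45050048828125)
```

>>> carry_out(moves=[[0,0.2,0,0,0,0],[0,0.2,0,0,0,0],[0,0.2,0,0,0,0],[0,0.2,0,0,0,0],[0,0.2,0,0,0,0],[0,0,0,0,0,0],[0,0,0,0,0,0],[0,0,0,0,0,0],[0,0,0,0,0,0],[0,0,0,0,0,0]])

```text
t: 8.42
ee_pos: [613.9, -205.6, 90.3]
ee_rot: [0.029, 1.0, -0.0, 0.0]
ft_force: [0.7, -0.2, -0.6]
finger_gap: -0.1
gripper_force: 0.0
```

```bash
python3 -c "
from h import *
st(); Q=tube('scene','pics/s3.png')"
```

```text
t 8.42 W [ 613.9 -205.6   90.3] F [-36.1 -89.9] tool x' -1.0 0.001 z [ 0. -0. -1.] f [ 0.7 -0.2 -0.6] gap -0.1
scene 209 min [ -45.5 -104.6   26. ] max [ -8.3  -5.4 110.4] rect ((-27.338502883911133, -55.910743713378906), (102.54998779296875, 30.406543731689453), 83.94136810302734)
```

View pics/s3.png

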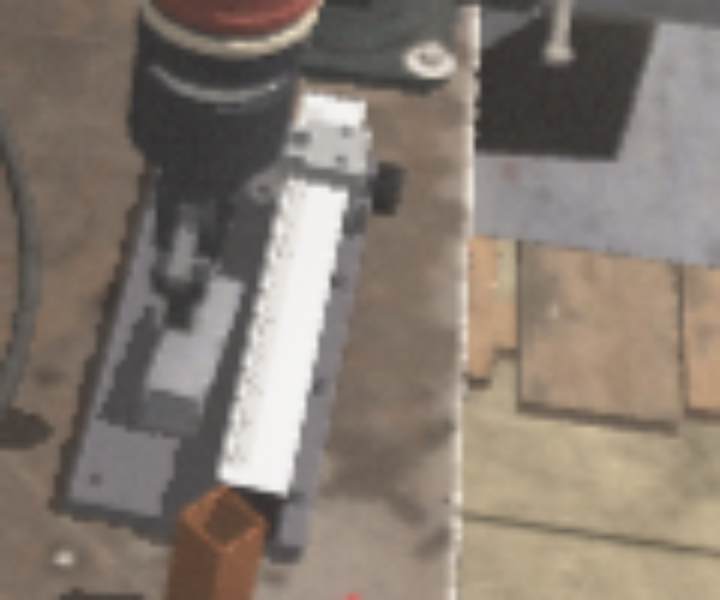

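The tube lies on the bed (crop 145–240, 280–430), right end at y' about -100, with a gap to the fence. Next I'll push it flush from in front.

>>> carry_out(moves=[[0.6,0.6,0,0,0,0],[0.6,0.6,0,0,0,0],[0,0,0,0,0,0],[0,0,0.8,0,0,0],[0,0,0.8,0,0,0],[0,0,0.5,0,0,0],[0,0,0,0,0,0],[0,0,0,0,0,0]])

```text
t: 9.13
ee_pos: [579.6, -167.4, 27.0]
ee_rot: [0.029, 1.0, 0.0, -0.001]
ft_force: [-0.2, -1.1, 0.5]
finger_gap: 0.1
gripper_force: 0.0
```

```bash
cat >> h.py <<'E'
def top(c,zmin=39,zmax=49):
    p,d=eyes.snapshot(c); W=cloud(c,d); f=F(W); z=W[...,2]
    m=(f[...,0]>-72)&(f[...,0]<2)&(f[...,1]<100)&(f[...,1]>-135)&(z>zmin)&(z<zmax)
    q=f[m]; ys=q[:,1]
    print(c,m.sum(),"y'",np.round(np.percentile(ys,[0,2,98,100]),1),"x'",np.round(np.percentile(q[:,0],[0,2,50,98,100]),1))
    return q
E
python3 -c "
from h import *
st(); top('top'); q=top('scene')"
```

```text
t 9.13 W [ 579.6 -167.4   27. ] F [-72.5 -53.6] tool x' -1.0 0.001 z [-0.001  0.001 -1.   ] f [-0.2 -1.1  0.5] gap 0.1
top 51 y' [-135.  -134.8  -82.8  -82. ] x' [-33.  -30.2  -2.3   1.2   1.3]
scene 228 y' [-98.3 -94.7  83.5  88.9] x' [-71.9 -66.9 -26.7  -7.6   1.1]
```

>>> carry_out(moves=[[-0.2,0,0,0,0,0],[-0.2,0,0,0,0,0],[-0.2,0,0,0,0,0],[-0.2,0,0,0,0,0],[-0.15,0,0,0,0,0],[-0.05,0,0,0,0,0],[0,0,0,0,0,0],[0,0,0,0,0,0]])

```text
t: 9.9
ee_pos: [610.1, -169.0, 27.2]
ee_rot: [0.029, 1.0, 0.0, 0.0]
ft_force: [-0.4, 0.4, 0.0]
finger_gap: 0.4
gripper_force: 0.0
```

>>> carry_out(moves=[[-0.05,0,0,0,0,0],[-0.03,0,0,0,0,0],[0,0,0,0,0,0]])

```text
t: 10.15
ee_pos: [610.6, -168.9, 27.1]
ee_rot: [0.029, 1.0, 0.0, -0.002]
ft_force: [-6.2, 1.0, 5.3]
finger_gap: 0.1
gripper_force: 3.4
```

>>> carry_out(moves=[[0.4,0,0,0,0,0],[0,0,-0.8,0,0,0],[0,0,-0.8,0,0,0],[0,-0.8,0,0,0,0],[0,-0.9,0,0,0,0],[0,-0.9,0,0,0,0],[-0.6,0,0,0,0,0],[-0.6,0,0,0,0,0],[0,0,0,0,0,0]])

```text
t: 10.9
ee_pos: [634.4, -249.5, 75.5]
ee_rot: [0.029, 1.0, -0.0, 0.001]
ft_force: [0.1, 1.2, 0.1]
finger_gap: -0.1
gripper_force: 0.0
```

```bash
python3 -c "
from h import *
st(); q=top('scene'); q=q[q[:,0]>-60]; q=q[(q[:,1]<30)]; print(np.round(np.percentile(q,[1,50,99],0),1))"
```

```text
t 10.9 W [ 634.4 -249.5   75.5] F [ -13.1 -132.5] tool x' -1.0 0.001 z [ 0.003 -0.001 -1.   ] f [0.1 1.2 0.1] gap -0.1
scene 8 y' [-93.4 -93.  -62.4 -59.5] x' [-28.8 -28.8 -27.2   1.5   1.7]
[[-28.8 -93.2]
 [-27.2 -86.7]
 [  1.6 -61. ]]
```

>>> carry_out(moves=[[0.12,0,0.4,0,0,0],[0,0,0.6,0,0,0],[0,0,0.6,0,0,0],[0,0,0,0,0,0],[0,0.3,0,0,0,0],[0,0.3,0,0,0,0],[0,0.3,0,0,0,0],[0,0.3,0,0,0,0],[0,0.3,0,0,0,0],[0,0.3,0,0,0,0],[0,0.3,0,0,0,0],[0,0.3,0,0,0,0]])

```text
t: 11.95
ee_pos: [632.5, -175.5, 27.6]
ee_rot: [0.029, 1.0, -0.0, 0.0]
ft_force: [-0.1, -1.7, 1.1]
finger_gap: -0.2
gripper_force: 0.8
```

>>> carry_out(moves=[[0,0.25,0,0,0,0],[0,0.25,0,0,0,0],[0,0.2,0,0,0,0],[0,0.2,0,0,0,0],[0,0.1,0,0,0,0],[0,0,0,0,0,0]])

```text
t: 12.45
ee_pos: [634.0, -145.5, 27.2]
ee_rot: [0.028, 1.0, 0.0, -0.0]
ft_force: [0.5, -0.2, 0.5]
finger_gap: 0.2
gripper_force: 0.0
```

```bash
python3 -c "
from h import *
st(); "
```

```text
t 12.45 W [ 634.  -145.5   27.2] F [-19.4 -28.7] tool x' -1.0 -0.0 z [-0.     0.001 -1.   ] f [ 0.5 -0.2  0.5] gap 0.2
```

>>> carry_out(moves=[[0,0.08,0,0,0,0],[0,0.07,0,0,0,0],[0,0.05,0,0,0,0],[0,0,0,0,0,0]])

```text
t: 12.78
ee_pos: [634.3, -140.2, 27.2]
ee_rot: [0.029, 1.0, 0.0, -0.0]
ft_force: [-1.1, -0.7, 0.5]
finger_gap: 0.1
gripper_force: 0.0
```

>>> carry_out(moves=[[0,0.05,0,0,0,0],[0,0.03,0,0,0,0],[0,0,0,0,0,0]])

```text
t: 13.03
ee_pos: [634.5, -137.9, 27.3]
ee_rot: [0.029, 1.0, 0.0, -0.0]
ft_force: [-0.7, -1.0, -0.4]
finger_gap: -0.2
gripper_force: 0.1
```

>>> carry_out(moves=[[0,0.05,0,0,0,0],[0,0.03,0,0,0,0],[0,0,0,0,0,0]])

```text
t: 13.28
ee_pos: [634.6, -135.4, 27.3]
ee_rot: [0.029, 1.0, 0.0, -0.0]
ft_force: [1.0, -0.1, -0.3]
finger_gap: 0.1
gripper_force: 0.1
```

>>> carry_out(moves=[[0,0.05,0,0,0,0],[0,0,0,0,0,0]])

```text
t: 13.45
ee_pos: [634.8, -133.9, 27.3]
ee_rot: [0.029, 1.0, 0.0, -0.0]
ft_force: [0.1, -0.8, 0.1]
finger_gap: 0.2
gripper_force: 0.1
```

```bash
python3 -c "
from h import *
st(); tube('scene','pics/s4.png')"
```

```text
t 13.45 W [ 634.8 -133.9   27.3] F [-19.3 -17. ] tool x' -1.0 0.0 z [-0.  0. -1.] f [ 0.1 -0.8  0.1] gap 0.2
scene 80 min [-33.2 -71.7  31. ] max [ -3.2   9.7 109.6] rect ((-18.323503494262695, -32.84004592895508), (87.44438934326172, 30.13610076904297), 89.74444580078125)
```

View pics/s4.png

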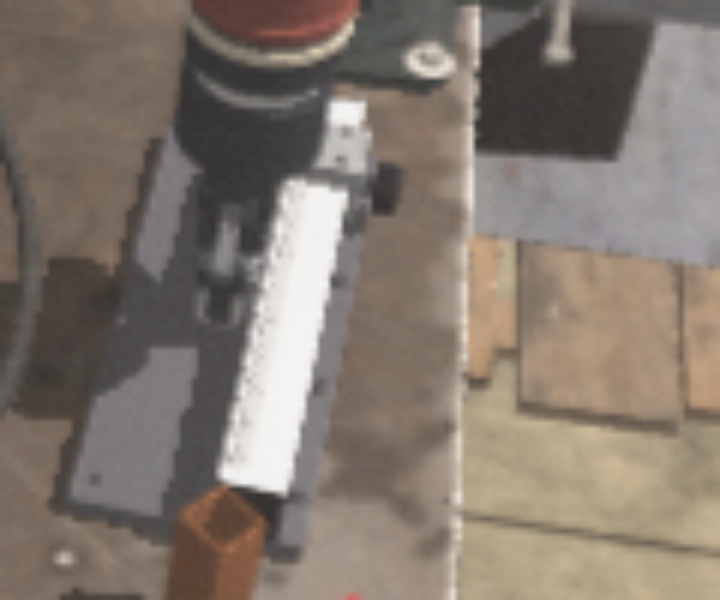

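The tube is hidden behind the hand and there is no resistance yet. The fingers may be thinner than I assumed, so I'll creep on until force shows.

>>> carry_out(moves=[[0,0.05,0,0,0,0],[0,0.05,0,0,0,0],[0,0,0,0,0,0]])

```text
t: 13.75
ee_pos: [634.7, -132.2, 27.4]
ee_rot: [0.029, 1.0, -0.001, -0.0]
ft_force: [-1.5, -6.0, 0.2]
finger_gap: -0.1
gripper_force: 2.9
```

>>> carry_out(moves=[[0,0.05,0,0,0,0],[0,0,0,0,0,0]])

```text
t: 13.92
ee_pos: [634.7, -131.9, 27.5]
ee_rot: [0.029, 1.0, -0.002, -0.0]
ft_force: [-2.2, -11.1, -0.7]
finger_gap: -0.0
gripper_force: 5.5
```

>>> carry_out(moves=[[0,0.05,0,0,0,0],[0,0,0,0,0,0]])

```text
t: 14.08
ee_pos: [634.8, -131.7, 27.6]
ee_rot: [0.03, 1.0, -0.003, -0.0]
ft_force: [-3.3, -15.8, 0.7]
finger_gap: 0.0
gripper_force: 8.0
```

>>> carry_out(moves=[[0,-0.5,0,0,0,0],[0,0,-0.7,0,0,0],[0,0,-0.8,0,0,0],[0.7,0,0,0,0,0],[0.8,0.4,0,0,0,0],[0,0.9,0,0,0,0],[0,0.9,0,0,0,0],[0,0,0,0,0,0],[0,0,0.8,0,0,0],[0,0,0.7,0,0,0],[0,0,0,0,0,0]])

```text
t: 15.0
ee_pos: [590.8, -74.2, 24.0]
ee_rot: [0.029, 1.0, 0.001, -0.002]
ft_force: [-1.6, 0.9, 0.0]
finger_gap: 0.1
gripper_force: 0.0
```

```bash
python3 -c "
from h import *
st(); "
```

```text
t 15.0 W [590.8 -74.2  24. ] F [-66.6  40.1] tool x' -1.0 0.0 z [-0.005  0.002 -1.   ] f [-1.6  0.9  0. ] gap 0.1
```

Contact is expected at x' about -41, which is 25 mm on.

>>> carry_out(moves=[[-0.2,0,0,0,0,0],[-0.2,0,0,0,0,0],[-0.2,0,0,0,0,0],[-0.1,0,0,0,0,0],[-0.07,0,0,0,0,0],[0,0,0,0,0,0]])

```text
t: 15.5
ee_pos: [616.9, -76.1, 27.8]
ee_rot: [0.029, 1.0, -0.0, 0.0]
ft_force: [-0.4, -0.5, -0.2]
finger_gap: -0.1
gripper_force: 0.0
```

>>> carry_out(moves=[[-0.05,0,0,0,0,0],[-0.05,0,0,0,0,0],[0,0,0,0,0,0]])

```text
t: 15.75
ee_pos: [617.7, -75.9, 27.2]
ee_rot: [0.029, 1.0, 0.0, -0.001]
ft_force: [-5.8, 0.5, 6.1]
finger_gap: 0.2
gripper_force: 3.3
```

>>> carry_out(moves=[[-0.05,0,0,0,0,0],[0,0,0,0,0,0]])

```text
t: 15.92
ee_pos: [617.7, -75.9, 27.0]
ee_rot: [0.029, 1.0, 0.0, -0.003]
ft_force: [-12.7, 0.5, 9.0]
finger_gap: 0.2
gripper_force: 5.8
```

>>> carry_out(moves=[[0.5,0,0,0,0,0],[0,0,-0.7,0,0,0],[0,0,-0.8,0,0,0],[0,-0.8,0,0,0,0],[0,-0.9,0,0,0,0],[0,-0.9,0,0,0,0],[-0.6,0,0,0,0,0],[-0.65,0,0,0,0,0],[0,0,0,0,0,0]])

```text
t: 16.67
ee_pos: [641.7, -156.5, 72.6]
ee_rot: [0.029, 1.0, -0.0, 0.002]
ft_force: [0.0, -0.4, 0.9]
finger_gap: -0.0
gripper_force: 0.0
```

```bash
python3 -c "
from h import *
st(); Q=tube('scene','pics/s5.png'); q=top('scene'); top('top')"
```

```text
t 16.67 W [ 641.7 -156.5   72.6] F [-11.1 -39.2] tool x' -1.0 0.001 z [ 0.003 -0.001 -1.   ] f [ 0.  -0.4  0.9] gap -0.0
scene 43 min [-26.9 -56.1  22.2] max [ -3.4  10.8 103.8] rect ((-20.363340377807617, -23.477073669433594), (15.880806922912598, 69.64459228515625), 20.826505661010742)
scene 12 y' [-101.1 -100.4   33.4   36.5] x' [-26.8 -26.6   0.6   1.9   1.9]
top 411 y' [-135.  -120.6   80.8   85.6] x' [-30.2 -28.7 -11.8   1.6   1.9]
```

View pics/s5.png

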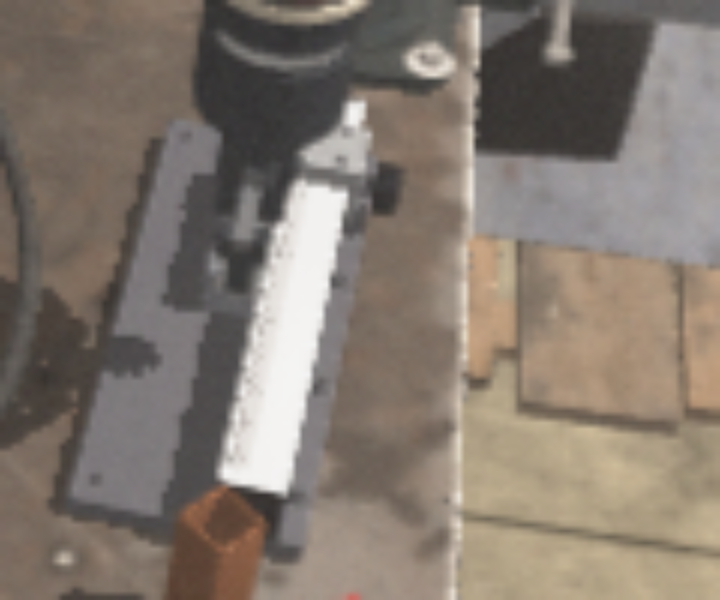

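>>> carry_out(moves=[[0.23,0,0,0,0,0],[0,0,0.8,0,0,0],[0,0,0.7,0,0,0],[0,0,0,0,0,0],[0,0.25,0,0,0,0],[0,0.25,0,0,0,0],[0,0.15,0,0,0,0],[0,0.07,0,0,0,0],[0,0,0,0,0,0]])

```text
t: 17.57
ee_pos: [633.7, -132.8, 28.4]
ee_rot: [0.028, 1.0, -0.0, 0.001]
ft_force: [-0.1, 0.5, 0.3]
finger_gap: -0.1
gripper_force: 0.0
```

>>> carry_out(moves=[[0,0.08,0,0,0,0],[0,0.05,0,0,0,0],[0,0,0,0,0,0]])

```text
t: 17.82
ee_pos: [633.6, -131.8, 28.1]
ee_rot: [0.029, 1.0, -0.002, 0.0]
ft_force: [-0.8, -8.3, 3.1]
finger_gap: 0.0
gripper_force: 4.4
```

Contact came at the same place as before, so the end is hard up. Now I'll retreat clear and inspect.

>>> carry_out(moves=[[0,-0.5,0,0,0,0],[0,-0.3,0,0,0,0],[0,0,-0.9,0,0,0],[0,0,-1,0,0,0],[0,0,-1,0,0,0],[0,0,-1,0,0,0],[0.7,0,-0.7,0,0,0],[1,0,0,0,0,0],[1,0,0,0,0,0],[1,0,0,0,0,0],[1,0,0,0,0,0],[1,0,0,0,0,0]])

```text
t: 18.82
ee_pos: [459.6, -144.0, 165.3]
ee_rot: [0.029, 1.0, 0.0, 0.0]
ft_force: [0.3, -0.9, -0.3]
finger_gap: 0.3
gripper_force: 0.0
```

>>> carry_out(moves=[[1,0,0,0,0,0],[1,0,0,0,0,0],[1,0,0,0,0,0],[0,0,0,0,0,0],[0,0,0,0,0,0]])

```text
t: 19.23
ee_pos: [370.4, -138.9, 165.7]
ee_rot: [0.03, 1.0, 0.0, 0.0]
ft_force: [1.0, -0.5, -0.2]
finger_gap: 0.0
gripper_force: 0.0
```

Run:
```python
from h import *
st()
for c in('scene','top'):
    p,d=eyes.snapshot(c); W=cloud(c,d); f=F(W); z=W[...,2]
    m=(f[...,0]>-60)&(f[...,0]<-4)&(f[...,1]<82)&(f[...,1]>-60)&(z>39)&(z<49); q=f[m]
    print(c,m.sum(),np.round(np.percentile(q,[1,99],0),1))
    e=[]
    for y in range(0,70,6):
        k=q[abs(q[:,1]-y)<4,0]
        if len(k): e.append((y,k.min()))
    e=np.array(e); P=np.polyfit(e[:,0],e[:,1],1); print(" front edge slope",P, np.round(e[:,1],1))
    print([(np.round(F(x['xyz']),1),np.round(x['xyz'][2]),round(x['p'],2)) for x in nets.tip_of(c,'flip_arm_tip')])
    print([(np.round(F(x['xyz']),1),np.round(x['xyz'][2]),round(x['p'],2)) for x in nets.tip_of(c,'tube_middle')])
    if c=='scene': a=cv2.resize(p[140:215,300:380,::-1],(640,600),interpolation=cv2.INTER_CUBIC)
    else: b=p
cv2.imwrite('pics/s6.png',a); cv2.imwrite('pics/t6.png',cv2.resize(b[90:165,140:265,::-1],(800,480),interpolation=cv2.INTER_CUBIC))
```

```text
t 19.23 W [ 370.4 -138.9  165.7] F [-283.   -37.1] tool x' -1.0 0.002 z [ 0.001  0.    -1.   ] f [ 1.  -0.5 -0.2] gap 0.0
scene 124 [[-26.3  -3.2]
 [ -4.5  80. ]]
 front edge slope [ 2.42030847e-02 -2.62192862e+01] [-25.5 -26.2 -26.8 -25.  -26.3 -26.3 -24.5 -25.3 -26.  -23.4 -24.2 -25.5]
[(array([-1.8,  2.2]), np.float64(-4.0), 0.42)]
[(array([  72.4, -366.4]), np.float64(51.0), 0.89), (array([-453.6, -255.7]), np.float64(50.0), 0.77), (array([-9.5, 42.6]), np.float64(30.0), 0.66), (array([  62.7, -259.9]), np.float64(43.0), 0.64), (array([   5.9, -207.9]), np.float64(46.0), 0.57)]
top 248 [[-29.4  -2.6]
 [ -4.6  78.1]]
 front edge slope [  0.07233149 -30.91723269] [-30.7 -29.8 -29.8 -29.3 -28.8 -29.  -29.5 -28.7 -28.5 -28.2 -26.6 -23.4]
[(array([-14.2,  41.1]), np.float64(12.0), 0.27)]
[(array([-14.7,  46.3]), np.float64(30.0), 0.86), (array([-458.9, -254.1]), np.float64(45.0), 0.67), (array([   3.6, -210.4]), np.float64(44.0), 0.58), (array([  72.8, -368.5]), np.float64(48.0), 0.56)]
```

View pics/s6.png

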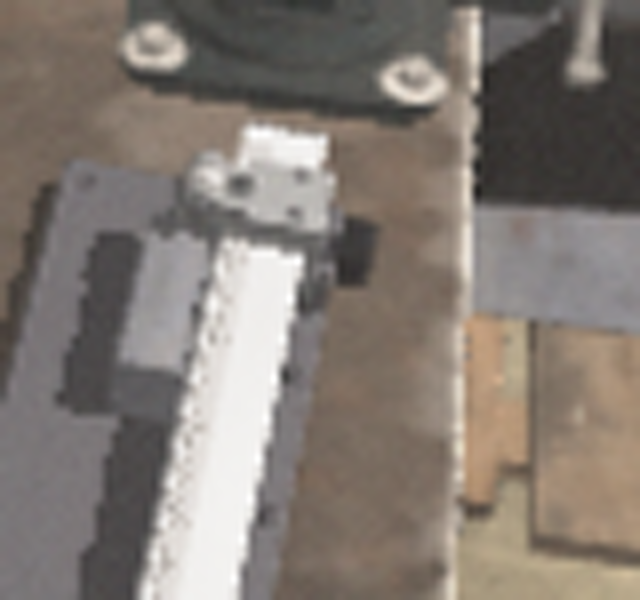

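View pics/t6.png

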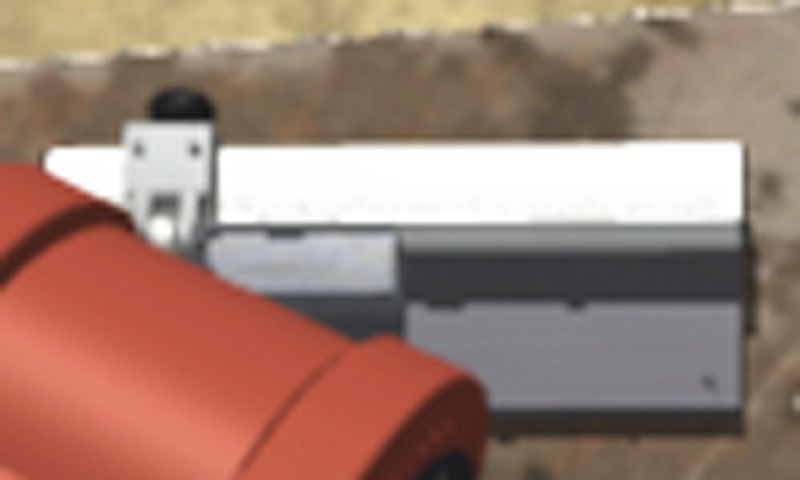

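The arm is down (its round hinge end shows at scene crop 205,180). The tube lies along the fence with its end under the carriage. The top view hints that its right end may be about 1 mm off, so I'll give one more light flush press right of the middle.

>>> carry_out(moves=[[-0.8,0.3,0,0,0,0],[-0.8,0.3,0,0,0,0],[-0.8,0.3,0,0,0,0],[-0.8,0.3,0,0,0,0],[-0.8,0.3,0,0,0,0],[-0.8,0.3,0,0,0,0],[-0.8,0.3,0,0,0,0],[-0.8,0,0,0,0,0],[-0.7,0,0,0,0,0],[0,0,0,0,0,0],[0,0,0,0,0,0]])

```text
t: 20.45
ee_pos: [588.1, -87.5, 164.3]
ee_rot: [0.028, 1.0, 0.0, -0.001]
ft_force: [0.5, -0.4, -0.1]
finger_gap: 0.5
gripper_force: 0.0
```

```bash
python3 -c "
from h import *
st(); "
```

```text
t 20.45 W [588.1 -87.5 164.3] F [-68.5  26.6] tool x' -1.0 -0.0 z [-0.001  0.    -1.   ] f [ 0.5 -0.4 -0.1] gap 0.5
```

>>> carry_out(moves=[[0,0,0.9,0,0,0],[0,0,0.9,0,0,0],[0,0,0.9,0,0,0],[0,0,0.9,0,0,0],[0,0,0.9,0,0,0],[0,0,0,0,0,0],[-0.3,0,0,0,0,0],[-0.3,0,0,0,0,0],[-0.2,0,0,0,0,0],[0,0,0,0,0,0]])

```text
t: 21.28
ee_pos: [612.9, -89.5, 31.7]
ee_rot: [0.029, 1.0, -0.0, 0.001]
ft_force: [-0.1, 0.5, 0.6]
finger_gap: -0.1
gripper_force: 0.0
```

>>> carry_out(moves=[[-0.06,0,0,0,0,0],[-0.05,0,0,0,0,0],[-0.05,0,0,0,0,0],[0,0,0,0,0,0]])

```text
t: 21.62
ee_pos: [616.3, -89.5, 30.5]
ee_rot: [0.029, 1.0, -0.0, 0.0]
ft_force: [0.5, 0.1, -0.1]
finger_gap: 0.1
gripper_force: 0.0
```

>>> carry_out(moves=[[-0.05,0,0,0,0,0],[-0.03,0,0,0,0,0],[0,0,0,0,0,0]])

```text
t: 21.87
ee_pos: [616.7, -89.5, 30.0]
ee_rot: [0.029, 1.0, -0.0, -0.002]
ft_force: [-6.5, -0.5, 5.4]
finger_gap: -0.0
gripper_force: 3.6
```

It was already flush: contact was at 616.7, as predicted. I'll retreat and hand in.

>>> carry_out(moves=[[0.3,0,0,0,0,0],[0.5,0,0,0,0,0],[0,0,-0.9,0,0,0],[0,0,-1,0,0,0],[0,0,-1,0,0,0],[0,0,-1,0,0,0],[0.8,0,0,0,0,0],[0.8,0,0,0,0,0],[0,0,0,0,0,0],[0,0,0,0,0,0],[0,0,0,0,0,0],[0,0,0,0,0,0]])

```text
t: 22.87
ee_pos: [547.6, -85.7, 147.3]
ee_rot: [0.029, 1.0, -0.0, 0.0]
ft_force: [-0.4, -0.9, 0.3]
finger_gap: 0.0
gripper_force: 0.0
```

```bash
python3 -c "
from h import *
st(); print(r.job_done())"
```

```text
t 22.87 W [547.6 -85.7 147.3] F [-109.    26.2] tool x' -1.0 0.0 z [ 0.001 -0.    -1.   ] f [-0.4 -0.9  0.3] gap 0.0
the job is handed in; nothing more can be done
None
```

I handed the job in at about 23 s: the stop arm hangs down, and the tube lies flush along the fence with its end hard against the arm, going by contact forces and camera views (the hand-in returned no verdict).

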